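Square a tile in the stencilling jig and hold the stencil half open

TASK

Push the terracotta tile on the wooden jig fully home into the fence corner, square and flush against both dark strips. Then take the hinged metal stencil, which is leaning back on its rest, and bring it over towards the tile by its red bar, stopping half way and holding it open at 45 degrees above the board (to within 7 degrees) so that a colleague can wipe its underside. It falls shut if let go and must not come down on the tile; finish while still holding it there, with the tile still home and the jar, the wooden rib and the pot left alone.

Things in the scene. Friction and masses are not known exactly. Their poses are not given: they have to be found in the camera images.
- jig: fixed wooden board flat on the table, 18 mm thick, z up. From its origin (on the table) it spans x -130..130, y -150..130 mm. Two dark fence strips, 25 mm wide, stand 8 mm above it: the far one faces -x (y -130..45 mm), the left one -y (x -60..90 mm). Along its left side: hinge blocks 26 mm high, and at y = 122 mm two rest posts 75 mm high. Its yaw varies by 0.25 rad either way.
- fence_corner (a point): inner corner where the two fence faces meet, on the board's upper surface, 18 mm above the table; axes as the jig's; at (90, 20, 18) mm in the jig's frame. A tile home and square has its centre at x = -50, y = -50 mm from here.
- tile: loose square terracotta tile 100 x 100 x 9 mm, about 0.2 kg, flat on the jig's board (1 mm higher than the fences), with its centre 12 to 40 mm short of home in x and y and turned by up to 0.2 rad from the jig. Origin at the centre of its underside, x and y along its edges, z up. It slides when pushed at an edge.
- stencil (a joint): stencil angle in rad: 0 = shut, level over the tile; 0.785 = 45 degrees open; 1.571 = upright; 1.92 = stop, leaning back to +y on its rest, where it starts and stays. The hinge is free: below 1.57 it falls shut by its weight. Aluminium frame with brass strips, about 0.45 kg, 150 mm wide (jig x), 6 mm thick, reaching 180 mm from the hinge.
- stencil_bar (a point): middle of the stencil's red round grip bar, 12 mm thick, 110 mm long, parallel to the jig's x axis. Two thin steel arms hold it 225 mm from the hinge axis, leaving an open gap of 39 mm between it and the frame's edge and 100 mm between the arms, so fingers can straddle it from above; it can turn within a pinch.
- stencil_hinge (a point): point on the hinge axis in line with the middle of the red bar, at (40, 90, 34) mm in the jig's frame; the axis runs along the jig's x. With the stencil at angle q the bar is at -225 cos(q) mm along the jig's y and 225 sin(q) mm up from this point.
- glaze_jar: bystander: loose glaze jar with blue label and white lid, 64 mm across, 85 mm tall, standing to the right of the jig; origin under its centre
- rib: bystander: loose flat wooden potter's rib with round ends, 110 x 45 x 7 mm, lying to the right of the jig at the back; origin under its centre
- pot: bystander: grey clay pot 96 mm across, 100 mm tall, standing at 110 mm height on a banding wheel (200 mm across) to the left of the jig; origin under its centre
Not all that is in view belongs to the job. Of the things like the tile, leave any that is pink; of the rest the larger one is meant.

How it is judged:
On the way:
1. the tile is home in the fence corner, square and flush against both strips, while the stencil is still on its rest (x of tile in the frame of fence_corner between -0.0525 and -0.047 m and y of tile in the frame of fence_corner between -0.0525 and -0.047 m and z of tile in the frame of fence_corner below 0.003 m and angle between the x axis of tile and the x axis of jig, either way round below 0.03 rad and value of joint stencil above 1.75 rad), for 0.2 s.
At the end, for the whole second after the job is handed in: The robot is holding the stencil (contact force above 0.5 N) still at 45 degrees, within 7.4 degrees (joint 0.655 to 0.915 rad); the tile lies flat in the fence corner, within 3 mm of both strips and 2 degrees of square (x of tile in the frame of fence_corner between -0.053 and -0.047 m and y of tile in the frame of fence_corner between -0.053 and -0.047 m and z of tile in the frame of fence_corner below 0.003 m and angle between the x axis of tile and the x axis of jig, either way round below 0.035 rad and value of joint stencil between 0.655 and 0.915 rad and velocity of joint stencil between -0.06 and 0.06 rad/s and contact force between any of the fingers, the arm and jig above 0.5 N); the arm keeps its last pose, push and grip.
It fails at once if the stencil comes down near the tile (below 17 degrees) (value of joint stencil below 0.3 rad).
It fails at once if the glaze jar is disturbed (moved more than 15 mm) (distance of glaze_jar from where it was at the start of the episode above 0.015 m).
It fails at once if the wooden rib is disturbed (moved more than 15 mm) (distance of rib from where it was at the start of the episode above 0.015 m).
It fails at once if the pot is disturbed (moved more than 15 mm) (distance of pot from where it was at the start of the episode above 0.015 m).
It also fails if it takes over 54 s, if anything falls off the work surface, if the arm or the gripper's body presses on something with over 40 N, if the wrist force passes 120 N, or if a joint passes its speed limit or range.

ROBOT

A 6-joint arm with a two-finger parallel gripper is mounted at the origin on the work surface. World frame = base frame: x ahead of the robot, y to its left, z up, the work surface at z = 0. Lengths are in m, angles in rad, forces in N, time in s.
With the tool pointing down it reaches from about 0.3 to 0.75 m from the base axis. Payload 8.5 kg.
Tool frame: the origin (TCP) lies between the finger pads; the fingertips stand 25 mm ahead of it and the grasp point (between the pads) lies 6 mm ahead of it; z points along the fingers, y is the line along which they close (so a half turn about z gives the same grasp; the last joint's range is limited). The gripper opens to 88 mm and grips with 3 to 60 N. Pads are 18 mm wide; open, the fingers measure 123 mm over their backs; the gripper's body (75 mm by 187 mm) begins 45 mm behind the grasp point.
Start: joints at [-0.215, 0.381, 1.297, -0, 1.464, -0.215], TCP at [0.55, 0, 0.264] pointing down, gripper open.
Joint ranges: [-3.11, 3.11], [-0.89, 2.33], [0.22, 2.48], [-1.42, 4.56], [0.17, 2.85], [-2.88, 2.88]. Speed limits (rad/s): [2.39, 2.39, 3.14, 3.14, 3.14, 3.14].

INTERFACE

Orientations are given as a unit quaternion [x, y, z, w].
In Python, from bench import state, viewer, bot gives the robot as it stands. The module is installed in compiled form; this text tells all that it offers.
- The arm moves only by the tool send_rows, never from a script. Its argument "targets" is text: rows parted by semicolons, each of 5 numbers parted by spaces: the shift along the tool's x, y, z in cm, then the turn about the tool's z in rad, then the closure, from 0 (fully open) to 1 (shut). A call has 1 to 5 rows; each row shifts and turns the commanded pose from where the row before left it, along the tool's axes as they then stand; what a row does not reach is not made up. A row lasts 1/10 s, in which the tool goes at most 50 mm and 8.59 degrees, less where a joint would pass 70% of its speed; a pose out of reach is approached as far as the arm can. A call with a gripper value outside its range is refused whole. The fingers move at their own pace and stop on an object; "newtons" is the grip in N (left out, the last holds). Time passes only in rows, so rows that do not move let the fingers close. It gives the time, the measured TCP pose, the force, the opening and the grip force at its end, in the units of the state.
- state(): the state, without advancing time (a new reading comes with each control period).
- viewer.camera(name): name is "scene" or "side" or "wrist"; returns the picture (400x640x3 uint8, red, green, blue); there is no depth.
- viewer.camera_info(name): a dict with "vertical_fov" (degrees; the focal length in pixels is half the picture's height over the tangent of half this angle, whatever the lens; pixels are square), "cx", "cy" (the principal point, pixels), "rvec" (rotation vector, rad) and "tvec" (3), from world to camera coordinates, as OpenCV has them; the wrist camera has in their place "T_tool_cam" (4x4, takes a point from camera to tool coordinates, whose origin is the TCP and whose axes are the flange's). Camera axes: x right, y down, z forward; pixel columns grow to the right and rows downward; lengths in m; the calibration is good to about 2 mm. A picture is of the moment at which its call begins: read the wrist's pose just before it. camera_info takes no time and is no camera call.
- bot.sign_off(): hands the job in; it is judged then, once.
The state is a dict: "time": time; "q": joint angles; "joint_vel": joint speeds; "joint_torque": joint torques, N m; "eef_pos": TCP position; "eef_rot": TCP orientation; "wrist_force": force on the tool from outside, world axes, zero at the start; "torque": the same for the moment, N m; "gripper_width": finger opening in m; "finger_force": force on a finger pad.
Only numpy, scipy, OpenCV 4.12 (cv2) and the standard library are available. Lean on these libraries where they do the work, as an engineer would, in place of code of your own. Each camera call takes 0.05 s, during which the arm holds its last target. There are 200 camera calls.

## Working session

There is one attempt and no reset: what is moved stays moved. The work goes in short steps, Python scripts to look and compute and a tool call to move; the robot and the scene stay as the last step left them, time stands still between calls to the robot, and variables do not carry over. Pictures are saved under pics/ and viewed, at most 10 in all, crops included, and the job is handed in when it is done.

Besides the shell and the picture viewer there is one more tool, called in YAML: its name, and indented under it one key for each argument. send_rows: Moves the arm, as the interface text tells. Its arguments: {"type":"object","properties":{"targets":{"type":"string"},"newtons":{"type":"number"}},"required":["targets"]}

```bash
mkdir -p pics; ls; python3 - <<'E'
from bench import state, viewer, bot
import cv2, numpy as np
for n in ("scene","side","wrist"):
    s=state(); im=viewer.camera(n); cv2.imwrite(f"pics/{n}0.png",im[:,:,::-1]); print(n,viewer.camera_info(n))
print(state())
E
```

```text
pics
scene {'vertical_fov': 53.81265756802904, 'cx': 323.15566210455097, 'cy': 195.0929177742683, 'rvec': array([ 1.47243098,  2.28533433, -0.71688614]), 'tvec': array([ 0.1915303 , -0.4251385 ,  1.52825845])}
side {'vertical_fov': 50.53336804702704, 'cx': 322.16146600652394, 'cy': 195.70382986552926, 'rvec': array([ 2.05869368, -0.61559564,  0.37528905]), 'tvec': array([-0.45733748,  0.28784246,  0.9674283 ])}
wrist {'vertical_fov': 69.63695043814866, 'cx': 317.7142645408409, 'cy': 197.7357634717551, 'T_tool_cam': array([[ 1.07401004e-03, -9.62339462e-01, -2.71848498e-01,
         7.04570489e-02],
       [ 9.99999423e-01,  1.02426446e-03,  3.24884276e-04,
         5.87135198e-04],
       [-3.42042040e-05, -2.71848690e-01,  9.62340007e-01,
        -1.22187130e-01],
       [ 0.00000000e+00,  0.00000000e+00,  0.00000000e+00,
         1.00000000e+00]])}
{'time': 0.15, 'q': array([-2.15300335e-01,  3.81039596e-01,  1.29806814e+00, -3.36372554e-05,
        1.46359383e+00, -2.15287300e-01]), 'joint_vel': array([-3.50864501e-04, -2.90124911e-03, -3.13458753e-03,  1.38346359e-03,
       -6.38389180e-04,  3.05168222e-05]), 'joint_torque': array([ 2.75231861e-03, -4.38084304e+01, -2.24613369e+01,  7.13452022e-02,
        3.43442336e-02, -8.91773107e-05]), 'eef_pos': array([5.49801045e-01, 3.32847016e-05, 2.63286714e-01]), 'eef_rot': array([ 7.07110002e-01,  7.07103343e-01, -3.13328553e-04, -4.57742794e-04]), 'wrist_force': array([ 0.62185547, -0.142067  ,  0.05876158]), 'torque': array([ 0.00836749, -0.00840922,  0.01099501]), 'finger_force': 0.0, 'gripper_width': 0.08819840450219085}
```

View pics/scene0.png

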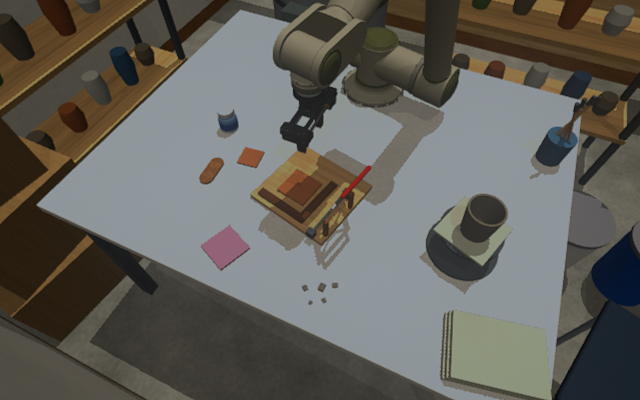

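View pics/wrist0.png

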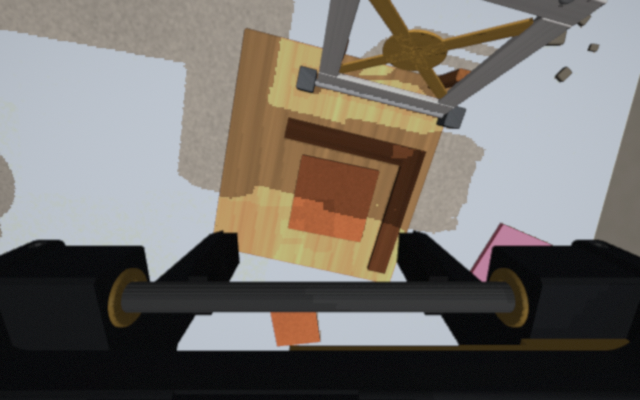

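Tile candidates: terracotta on the board, wrist (333,198) / scene (297,185); a small orange one off the jig, wrist (297,328) / scene (250,157); pink, scene (225,247). I choose the one on the board, which is not pink and is the larger of the rest. I'll check it in a close crop.

```bash
python3 - <<'E'
import cv2
im=cv2.imread("pics/wrist0.png")[20:285,205:475]
im=cv2.convertScaleAbs(cv2.resize(im,None,fx=2.2,fy=2.2,interpolation=cv2.INTER_CUBIC),alpha=1.3,beta=15)
cv2.imwrite("pics/wc.png",im)
E
```

```text
(no output)
```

View pics/wc.png

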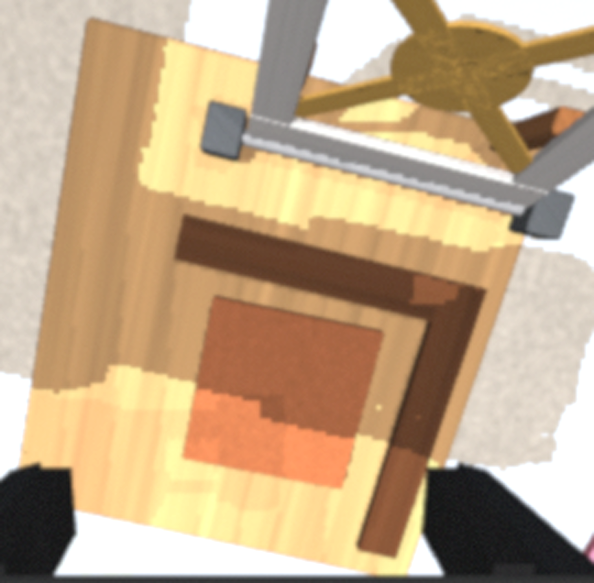

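The crop shows the board tile (corners (215,296), (383,329), (342,488), (184,458)) and the fence's inner corner at (430,318). The choice holds. Next I fit the poses.

```bash
cat > h.py <<'E'
import numpy as np, cv2
from scipy.spatial.transform import Rotation as R
from scipy.optimize import least_squares
def cam_wrist(info,s):
    T=np.eye(4);T[:3,:3]=R.from_quat(s['eef_rot']).as_matrix();T[:3,3]=s['eef_pos']
    return np.linalg.inv(T@info['T_tool_cam'])
def cam_fixed(info):
    M=np.eye(4);M[:3,:3]=R.from_rotvec(info['rvec']).as_matrix();M[:3,3]=info['tvec'];return M
def proj(P,M,info,H=400):
    f=H/2/np.tan(np.radians(info['vertical_fov'])/2)
    c=np.atleast_2d(P)@M[:3,:3].T+M[:3,3]
    return np.c_[info['cx']+f*c[:,0]/c[:,2],info['cy']+f*c[:,1]/c[:,2]]
def place(p,pts):  # p=x,y,yaw ; pts in m
    return pts@R.from_euler('z',p[2]).as_matrix().T+[p[0],p[1],0]
def fit(pts,px,M,info,p0):
    r=least_squares(lambda p:(proj(place(p,pts),M,info)-px).ravel(),p0,loss='soft_l1')
    return r.x,(proj(place(r.x,pts),M,info)-px)
def rel(J,p):  # pose p in jig frame (mm)
    d=R.from_euler('z',-J[2]).as_matrix()[:2,:2]@(np.array(p[:2])-J[:2]);return d*1000,p[2]-J[2]
JP=np.array([[-130,130,18],[130,-150,18],[90,20,26],[-60,20,26],[-60,45,26],[115,45,26],[90,-130,26],[115,-130,26]])/1e3
TP=np.array([[-50,50,27],[50,50,27],[50,-50,27],[-50,-50,27]])/1e3
E
python3 - <<'E'
from h import *; from bench import state,viewer
s=state();info=viewer.camera_info('wrist');M=cam_wrist(info,s)
c=lambda a:np.array(a)/2.2+[205-.25,20-.25]
J,e=fit(JP,c([(88,18),(408,575),(430,318),(177,260),(186,216),(485,290),(358,546),(397,556)]),M,info,[.57,.1,-.2])
print(J,'\n',e.round(1))
t,e=fit(TP,c([(215,296),(383,329),(342,488),(184,458)]),M,info,[.57,.1,-.2])
print(t,e.round(1)); print('tile in jig',rel(J,t),'home 40,-30')
print('hinge',place(J,np.array([[.04,.09,.034]])),'bar',place(J,np.array([[.04,.09-.225*np.cos(1.92),.034+.225*np.sin(1.92)]])))
np.save('J.npy',J);np.save('t.npy',t)
S=viewer.camera_info('scene');print('bar scene px',proj(place(J,np.array([[.04,.09-.225*np.cos(1.92),.034+.225*np.sin(1.92)],[.095,.09-.225*np.cos(1.92),.034+.225*np.sin(1.92)],[-.015,.09-.225*np.cos(1.92),.034+.225*np.sin(1.92)]])),cam_fixed(S),S))
E
```

```text
[ 0.5630026   0.01221291 -0.23029532] 
 [[-0.8 -1. ]
 [-0.1  3.1]
 [ 0.9  1.3]
 [-0.9 -0.2]
 [-0.9 -0.8]
 [ 1.3 -0.8]
 [ 0.8  1.4]
 [ 0.2  0.6]]
[ 0.56936903 -0.0332748  -0.19678623] [[-0.9 -0.2]
 [ 0.7  0.5]
 [ 0.6 -0.1]
 [-0.4 -0.1]]
tile in jig (array([ 16.58160646, -42.83355713]), np.float64(0.03350908345279768)) home 40,-30
hinge [[0.62249041 0.09070622 0.034     ]] bar [[0.6400631  0.16565745 0.24542023]]
bar scene px [[355.99250654 181.80064438]
 [342.65264283 196.58332341]
 [368.64834762 167.77597063]]
```

```bash
cat >> h.py <<'E'
def go(s,J,xyz):  # delta in tool axes (cm) to jig-frame point (mm; z world), and turn to tool y || jig x / jig y
    m=R.from_quat(s['eef_rot']).as_matrix()
    w=place(J,np.array([xyz])/1e3)[0]
    yaw=np.arctan2(m[1,1],m[0,1])
    wr=lambda a:(a+np.pi/2)%np.pi-np.pi/2
    print('tool delta cm',(m.T@(w-s['eef_pos'])*100).round(2),'turn for y||jigx',-wr(J[2]-yaw).round(3),'y||jigy',-wr(J[2]+np.pi/2-yaw).round(3),
      'now in jig',(R.from_euler('z',-J[2]).apply(s['eef_pos']-np.array([J[0],J[1],0]))*1000).round(1))
def floor(px,z,M,info,H=400):
    f=H/2/np.tan(np.radians(info['vertical_fov'])/2)
    d=M[:3,:3].T@[(px[0]-info['cx'])/f,(px[1]-info['cy'])/f,1];o=-M[:3,:3].T@M[:3,3]
    return (o+d*(z-o[2])/d[2]).round(3)
E
python3 - <<'E'
from h import *; from bench import state,viewer
S=viewer.camera_info('scene');M=cam_fixed(S);s=state();J=np.load('J.npy')
print('jar',floor((228,128),0,M,S),'rib',floor((211,171),.007,M,S),'pot top',floor((487,207),.21,M,S))
go(s,J,(17,-115,120)); print(s['time'])
E
```

```text
jar [ 0.428 -0.386  0.   ] rib [ 0.62  -0.328  0.007] pot top [0.554 0.475 0.21 ]
tool delta cm [-10.37   0.37  14.33] turn for y||jigx 0.23 y||jigy -1.341 now in jig [-10.1 -14.9 263.3]
0.15
```

send_rows:
  targets: "-3.5 0.12 3.3 0 0.55; -3.5 0.12 3.3 0 0.55; -3.4 0.12 3.3 0 0.55; 0 0 3 0.115 0.55; 0 0 1.4 0.115 0.55"
  newtons: 20

```text
time: 0.65
eef_pos: [0.5524, -0.1047, 0.1178]
eef_rot: [0.786, 0.619, -0.001, -0.002]
wrist_force: [0.8, -0.0, -0.2]
gripper_width: 0.0504
finger_force: 0.0
```

```bash
python3 - <<'E'
from h import *; from bench import state
s=state();go(s,np.load('J.npy'),(17,-115,46));print(s['gripper_width'])
E
```

```text
tool delta cm [0.12 0.09 7.18] turn for y||jigx -0.006 y||jigy 1.565 now in jig [  16.4 -116.2  117.8]
0.05043437881769539
```

Down, then approach along +y (tool x); contact is expected after about 1.3 cm.

send_rows:
  targets: "0.1 0.1 3.5 0 0.55; 0 0 2.5 0 0.55; 0 0 1.1 0 0.55; 0 0 0 0 0.55; 0 0 0 0 0.55"

```text
time: 1.15
eef_pos: [0.5553, -0.1034, 0.0506]
eef_rot: [0.784, 0.621, 0.0, 0.001]
wrist_force: [-0.1, 0.4, 0.6]
gripper_width: 0.0397
finger_force: 0.0
```

send_rows:
  targets: "0.5 0 0 0 0.55; 0.5 0 0 0 0.55; 0.4 0 0 0 0.55; 0.3 0 0 0 0.55; 0.3 0 0 0 0.55"

```text
time: 1.65
eef_pos: [0.5596, -0.0836, 0.05]
eef_rot: [0.784, 0.621, 0.0, 0.0]
wrist_force: [-0.0, -3.0, 1.2]
gripper_width: 0.0394
finger_force: 0.9
```

send_rows:
  targets: "0.2 0 0 0 0.55; 0.2 0 0 0 0.55; 0.1 0 0 0 0.55; 0 0 0 0 0.55"

```text
time: 2.05
eef_pos: [0.5601, -0.0802, 0.0498]
eef_rot: [0.784, 0.621, -0.001, 0.001]
wrist_force: [-4.1, -10.7, 2.9]
gripper_width: 0.0401
finger_force: 5.1
```

```bash
python3 - <<'E'
from h import *; from bench import state
s=state();go(s,np.load('J.npy'),(17,-89,46));print(s['gripper_width'],s['wrist_force'])
E
```

```text
tool delta cm [ 0.16 -0.12  0.38] turn for y||jigx 0.0 y||jigy -1.57 now in jig [ 18.2 -90.6  49.8]
0.04012782006730259 [ -4.13457599 -10.65142986   2.88666946]
```

send_rows:
  targets: "-0.8 0 0 0 0.55; 0 0 0.35 0 0.55; 0 0 0 0 0.55; 0.4 0 0 0 0.55; 0.3 0 0 0 0.55"

```text
time: 2.55
eef_pos: [0.56, -0.0803, 0.0462]
eef_rot: [0.783, 0.622, -0.001, 0.0]
wrist_force: [-6.3, -19.7, -0.9]
gripper_width: 0.0396
finger_force: 10.1
```

send_rows:
  targets: "0.1 0 0 0 0.55; 0.1 0 0 0 0.55; 0 0 0 0 0.55"

```text
time: 2.85
eef_pos: [0.56, -0.0803, 0.0462]
eef_rot: [0.783, 0.621, -0.002, 0.001]
wrist_force: [-6.6, -17.5, -1.3]
gripper_width: 0.0397
finger_force: 9.5
```

```bash
python3 - <<'E'
from h import *; from bench import state
s=state();go(s,np.load('J.npy'),(-60,-37,80));print(s['wrist_force'])
E
```

```text
tool delta cm [ 5.36 -7.82 -3.4 ] turn for y||jigx 0.001 y||jigy -1.57 now in jig [ 18.2 -90.8  46.2]
[ -6.58047256 -17.52088974  -1.26208033]
```

send_rows:
  targets: "-1 0 0 0 0.55; 0 0 -4 0 0.55; 2.3 -2.6 0 0 0.55; 2.3 -2.6 0 0 0.55; 2.3 -2.6 0 0 0.55"

```text
time: 3.35
eef_pos: [0.4975, -0.0015, 0.0865]
eef_rot: [0.784, 0.621, 0.0, 0.0]
wrist_force: [1.0, 0.7, -0.3]
gripper_width: 0.0395
finger_force: 0.0
```

send_rows:
  targets: "0 0 0 0.143 0.55; 0 0 0 0.143 0.55; 0 0 0 0.143 0.55; 0 0 0 0.143 0.55; 0 0 0 0.143 0.55"

```text
time: 3.85
eef_pos: [0.4983, -0.0023, 0.0864]
eef_rot: [0.952, 0.305, 0.0, -0.0]
wrist_force: [-0.2, 0.5, 0.3]
gripper_width: 0.0401
finger_force: 0.0
```

send_rows:
  targets: "0 0 0 0.143 0.55; 0 0 0 0.143 0.55; 0 0 0 0.143 0.55; 0 0 0 0.143 0.55; 0 0 0 0.143 0.55"

```text
time: 4.35
eef_pos: [0.4982, -0.0023, 0.0863]
eef_rot: [0.999, -0.047, 0.0, -0.0]
wrist_force: [-0.0, 0.5, 1.0]
gripper_width: 0.0397
finger_force: 0.0
```

send_rows:
  targets: "0 0 0 0.14 0.55; 0 0 0 0 0.55"

```text
time: 4.55
eef_pos: [0.4982, -0.0024, 0.0863]
eef_rot: [0.993, -0.115, 0.0, -0.0]
wrist_force: [0.1, 0.6, 0.4]
gripper_width: 0.0398
finger_force: 0.0
```

```bash
python3 - <<'E'
from h import *; from bench import state,viewer
s=state();go(s,np.load('J.npy'),(-60,-32,46));print(s['wrist_force'],s['q'][5],s['time'])
im=viewer.camera('wrist');cv2.imwrite('pics/w1.png',im[:,:,::-1])
E
```

```text
tool delta cm [-0.03  0.3   4.03] turn for y||jigx -1.571 y||jigy 0.0 now in jig [-59.7 -29.   86.3]
[0.11867501 0.55639802 0.42604239] 1.5577141101727658 4.55
```

View pics/w1.png

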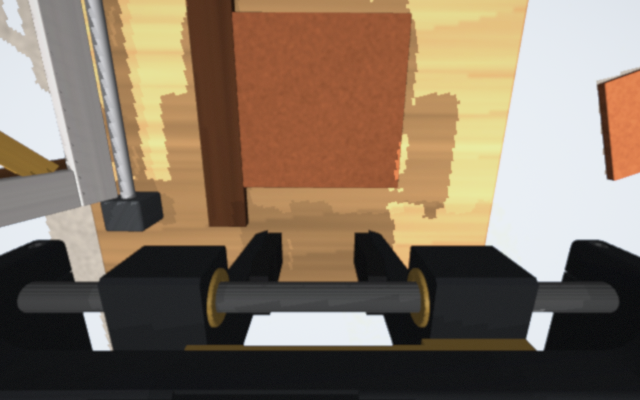

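The tile is flush against the left fence, its near edge at row 187, with the pusher in front of it. Now down and push in +x.

send_rows:
  targets: "0 0.2 3 0 0.55; 0 0 1 0 0.55; 0 0 0 0 0.55; 0 0 0 0 0.55; 0.5 0 0 0 0.55"

```text
time: 5.1
eef_pos: [0.5028, -0.0057, 0.047]
eef_rot: [0.993, -0.114, 0.0, 0.0]
wrist_force: [-0.4, 0.6, 0.7]
gripper_width: 0.0397
finger_force: 0.0
```

send_rows:
  targets: "0.5 0 0 0 0.55; 0.5 0 0 0 0.55; 0.5 0 0 0 0.55; 0.5 0 0 0 0.55; 0.4 0 0 0 0.55"

```text
time: 5.6
eef_pos: [0.5263, -0.0114, 0.0462]
eef_rot: [0.993, -0.114, -0.0, 0.0]
wrist_force: [-2.0, -0.8, 1.9]
gripper_width: 0.0397
finger_force: 1.2
```

send_rows:
  targets: "0.4 0 0 0 0.55; 0.3 0 0 0 0.55; 0.2 0 0 0 0.55; 0.1 0 0 0 0.55; 0 0 0 0 0.55"

```text
time: 6.1
eef_pos: [0.5344, -0.0131, 0.0461]
eef_rot: [0.993, -0.114, -0.002, -0.0]
wrist_force: [-7.7, 1.2, 5.0]
gripper_width: 0.0394
finger_force: 3.9
```

```bash
python3 - <<'E'
from h import *; from bench import state,viewer
s=state();go(s,np.load('J.npy'),(-19,-32,46));print(s['wrist_force'],s['time'])
E
```

```text
tool delta cm [0.31 0.08 0.01] turn for y||jigx -1.57 y||jigy 0.001 now in jig [-22.1 -31.2  46.1]
[-7.69679599  1.24986196  5.00805383] 6.1
```

send_rows:
  targets: "0.2 0 0 0 0.55; 0.2 0 0 0 0.55; 0 0 0 0 0.55; 0 0 0 0 0.55"

```text
time: 6.5
eef_pos: [0.5349, -0.0131, 0.0459]
eef_rot: [0.993, -0.114, -0.006, -0.001]
wrist_force: [-22.1, 3.5, 16.1]
gripper_width: 0.0398
finger_force: 11.1
```

send_rows:
  targets: "-1.5 0 0 0 0.55; -2 0 0 0 0.55; 0 0 -4 0 0.55; 0 0 0 0 0.55; 0 0 0 0 0.55"

```text
time: 7.0
eef_pos: [0.5062, -0.0066, 0.0868]
eef_rot: [0.993, -0.114, 0.001, 0.0]
wrist_force: [0.6, -0.2, -0.0]
gripper_width: 0.0394
finger_force: 0.0
```

```bash
python3 - <<'E'
from h import *; from bench import state,viewer
s=state();im=viewer.camera('wrist');print(list(s['eef_pos']),list(s['eef_rot']))
cv2.imwrite('pics/w2.png',im[:,:,::-1])
E
```

```text
[np.float64(0.5062440403602274), np.float64(-0.006566049206339942), np.float64(0.08676778988981296)] [np.float64(0.9934448328435987), np.float64(-0.1143046032318058), np.float64(0.0013451156070786354), np.float64(0.00011153643791219737)]
```

View pics/w2.png

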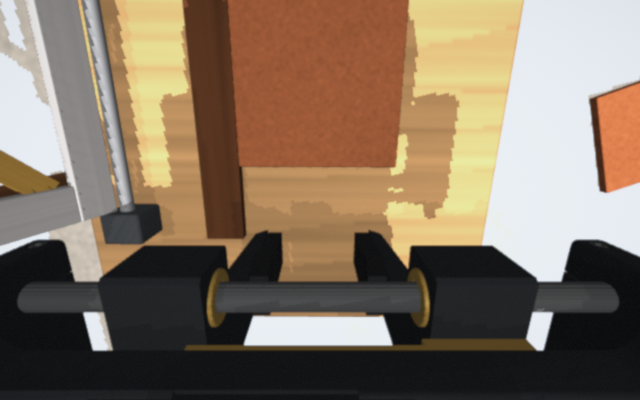

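send_rows:
  targets: "0 0 -4.5 0 0.55; 0 0 -4.5 0 0.55; 0 0 -4.5 0 0.55; 0 0 -4.5 0 0.55; 0 0 -4.5 0 0.55"

```text
time: 7.55
eef_pos: [0.5055, -0.0064, 0.312]
eef_rot: [0.993, -0.114, -0.001, -0.0]
wrist_force: [0.8, 0.0, -0.3]
gripper_width: 0.0396
finger_force: 0.0
```

send_rows:
  targets: "0 0 -1.5 0 0.45; 0 0 0 0 0.45"

```text
time: 7.75
eef_pos: [0.5063, -0.0067, 0.3273]
eef_rot: [0.993, -0.114, 0.002, 0.0]
wrist_force: [-0.7, -0.6, -0.2]
gripper_width: 0.0479
finger_force: 0.0
```

```bash
python3 - <<'E'
from h import *; from bench import state,viewer
import pickle
s=state();im=viewer.camera('wrist');pickle.dump(s,open('s3.pkl','wb'));print(s['eef_pos'])
im=im[:,:,::-1];cv2.imwrite('pics/w3.png',im)
cv2.imwrite('pics/w3c.png',cv2.convertScaleAbs(cv2.resize(im[:300,130:530],None,fx=2,fy=2,interpolation=cv2.INTER_CUBIC),alpha=1.3,beta=15))
E
```

```text
[ 0.5063275  -0.00665698  0.32725551]
```

View pics/w3c.png

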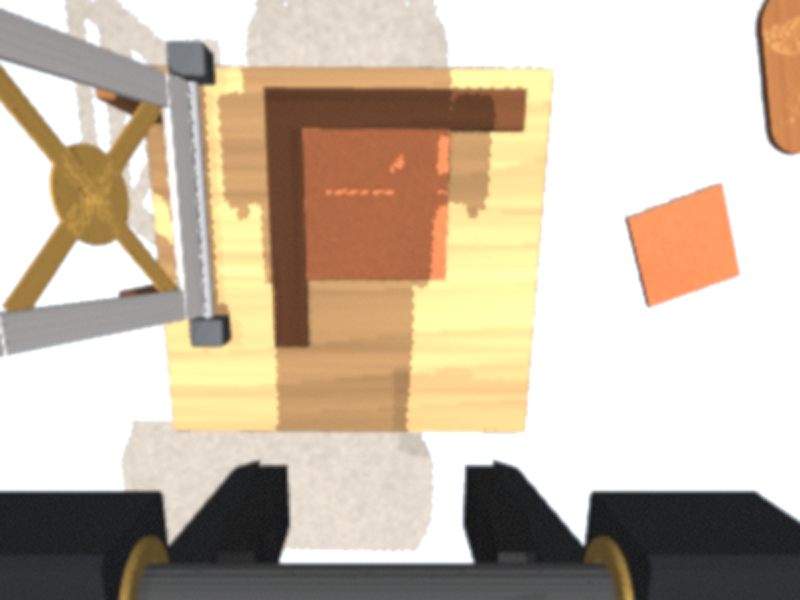

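The tile sits flush: its far edge is at row 128 and its left edge at col 303, both touching the strips with no gap. I refit the jig from this view to refine the bar.

```bash
python3 - <<'E'
from h import *; from bench import state,viewer
import pickle
s=pickle.load(open('s3.pkl','rb'));info=viewer.camera_info('wrist');M=cam_wrist(info,s)
c=lambda a:np.array(a)/2+[130-.25,-.25]
P=np.array([[130,-150,18],[-130,-150,18],[-130,130,18],[115,45,26],[90,20,26],[115,-130,26],[90,-130,26],[-60,45,26],[-60,20,26]])/1e3
J,e=fit(P,c([(552,70),(526,431),(175,431),(266,89),(301,128),(525,90),(523,130),(277,346),(308,345)]),M,info,np.load('J.npy'))
t,e2=fit(TP,c([(303,128),(451,128),(446,279),(306,279)])[[0,1,2,3]],M,info,J) if 0 else fit(TP[[1,2,3,0]],c([(303,128),(451,128),(446,279),(306,279)]),M,info,J)
print(J,np.load('J.npy'),e.round(1).tolist(),e2.round(1).tolist());print(rel(J,t))
J2=(J+np.load('J.npy'))/2;np.save('J2.npy',J2)
go(s,J2,(40,167,312))
E
```

```text
[ 0.56153191  0.0123193  -0.2313475 ] [ 0.5630026   0.01221291 -0.23029532] [[1.3, -1.4], [0.1, 1.0], [-0.9, 0.5], [-1.4, -0.6], [0.5, 0.4], [0.6, -0.6], [0.2, -0.2], [-1.1, 0.6], [0.1, 1.1]] [[-0.1, -0.1], [-0.1, 0.2], [-0.2, 0.0], [0.5, -0.2]]
(array([ 40.4551492 , -30.67191785]), np.float64(0.00029312087092897565))
tool delta cm [  9.04 -19.81   1.55] turn for y||jigx -1.569 y||jigy 0.002 now in jig [-50.1 -31.2 327.3]
```

send_rows:
  targets: "1.8 -4 0 0 0.4; 1.8 -4 0 0 0.4; 1.8 -4 0 0 0.4; 1.8 -4 0 0 0.4; 1.8 -3.8 0 0 0.4"

```text
time: 8.3
eef_pos: [0.639, 0.1676, 0.3229]
eef_rot: [0.993, -0.114, -0.002, 0.0]
wrist_force: [-0.4, -1.4, 1.8]
gripper_width: 0.0529
finger_force: 0.0
```

send_rows:
  targets: "0 0 1.5 0 0.4; 0 0 0 0 0.4; 0 0 0 0 0.4"

```text
time: 8.6
eef_pos: [0.638, 0.1655, 0.3094]
eef_rot: [0.993, -0.115, -0.002, 0.0]
wrist_force: [0.4, 0.0, 0.0]
gripper_width: 0.0527
finger_force: 0.0
```

```bash
python3 - <<'E'
from h import *; from bench import state,viewer
s=state();J=np.load('J2.npy');go(s,J,(40,167,251))
a=viewer.camera('wrist');I=viewer.camera_info('wrist')
b=viewer.camera('side');S=viewer.camera_info('side')
bar=place(J,np.array([[-15,167,245],[40,167,245],[95,167,245]])/1e3)
print(proj(bar,cam_wrist(I,s),I).round(0),proj(bar,cam_fixed(S),S).round(0))
cv2.imwrite('pics/w4.png',np.vstack([a,b])[:,:,::-1][:, :][::1])
E
python3 -c "
import cv2;i=cv2.imread('pics/w4.png');cv2.imwrite('pics/w4s.png',cv2.resize(i,None,fx=.75,fy=.75,interpolation=cv2.INTER_AREA))"
```

```text
tool delta cm [ 0.16 -0.06  5.84] turn for y||jigx -1.57 y||jigy 0.001 now in jig [ 38.6 166.5 309.4]
[[318. 290.]
 [318. 220.]
 [318. 139.]] [[300. 140.]
 [317. 138.]
 [334. 136.]]
```

View pics/w4s.png

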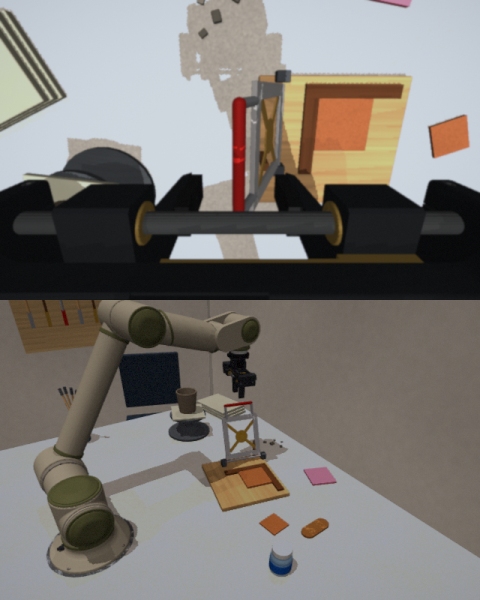

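The wrist picture shows the red bar at col 320, far end at row 133 (predicted 318, 139), centred between the fingers; the side view agrees. Descend and grip.

send_rows:
  targets: "0.1 -0.1 2 0 0.4; 0 0 2 0 0.4; 0 0 1.2 0 0.4; 0 0 0.5 0 0.4; 0 0 0 0 0.4"

```text
time: 9.2
eef_pos: [0.6394, 0.1664, 0.2544]
eef_rot: [0.993, -0.115, -0.0, 0.0]
wrist_force: [-0.6, 0.4, 0.4]
gripper_width: 0.0529
finger_force: 0.0
```

send_rows:
  targets: "0 0 0 0 1; 0 0 0 0 1; 0 0 0 0 1; 0 0 0 0 1; 0 0 0 0 1"
  newtons: 30

```text
time: 9.7
eef_pos: [0.6394, 0.1666, 0.2544]
eef_rot: [0.993, -0.114, 0.0, 0.0]
wrist_force: [-1.1, -3.4, 0.1]
gripper_width: 0.0153
finger_force: 2.7
```

```bash
python3 - <<'E'
from h import *; from bench import state
s=state();go(s,np.load('J2.npy'),(40,167,251));print(s['gripper_width'],s['finger_force'],s['wrist_force'])
E
```

```text
tool delta cm [0.02 0.09 0.34] turn for y||jigx -1.569 y||jigy 0.002 now in jig [ 39.8 167.9 254.4]
0.015321719775596378 2.6696929684840143 [-1.09721505 -3.40453009  0.11407894]
```

send_rows:
  targets: "0 0 0 0 1; 0 0 0 0 1"

```text
time: 9.9
eef_pos: [0.6391, 0.1651, 0.2543]
eef_rot: [0.993, -0.115, -0.001, 0.002]
wrist_force: [-3.3, -7.0, 1.3]
gripper_width: 0.011
finger_force: 30.0
```

```bash
python3 -c "
import numpy as np
q=np.linspace(1.92,.785,21);y=22.5*np.cos(q);z=-22.5*np.sin(q)
for a,b,c in zip(q[1:],np.diff(y),np.diff(z)): print('%.3f  %.2f %.2f'%(a,b,c))"
```

```text
1.863  1.21 -0.40
1.806  1.23 -0.33
1.750  1.25 -0.26
1.693  1.26 -0.19
1.636  1.27 -0.12
1.579  1.28 -0.05
1.523  1.28 0.03
1.466  1.27 0.10
1.409  1.27 0.17
1.353  1.25 0.24
1.296  1.24 0.31
1.239  1.22 0.38
1.182  1.19 0.45
1.126  1.17 0.52
1.069  1.14 0.58
1.012  1.10 0.65
0.955  1.06 0.71
0.899  1.02 0.77
0.842  0.98 0.82
0.785  0.93 0.88
```

The bar is gripped at 30 N (11 mm opening). The "tile home on rest" condition has already been held for seconds. Bring it over.

send_rows:
  targets: "0 1.2 -0.4 0 1; 0 1.23 -0.33 0 1; 0 1.25 -0.26 0 1; 0 1.26 -0.19 0 1; 0 1.27 -0.12 0 1"

```text
time: 10.4
eef_pos: [0.6247, 0.1052, 0.268]
eef_rot: [0.993, -0.114, 0.0, -0.0]
wrist_force: [-3.4, 2.2, -0.2]
gripper_width: 0.0109
finger_force: 30.1
```

send_rows:
  targets: "0 1.28 -0.05 0 1; 0 1.28 0.03 0 1; 0 1.27 0.1 0 1; 0 1.27 0.17 0 1; 0 1.25 0.24 0 1"

```text
time: 10.9
eef_pos: [0.6099, 0.0432, 0.2617]
eef_rot: [0.993, -0.114, -0.001, 0.0]
wrist_force: [-3.7, 2.0, -2.5]
gripper_width: 0.0106
finger_force: 30.1
```

```bash
python3 - <<'E'
from h import *; from bench import state
s=state();q=1.353;go(s,np.load('J2.npy'),(40,90-225*np.cos(q),34+6+225*np.sin(q)));print(s['gripper_width'],s['finger_force'],s['wrist_force'],s['torque'])
E
```

```text
tool delta cm [ 0.07 -0.04  0.2 ] turn for y||jigx -1.569 y||jigy 0.001 now in jig [ 39.3  41.  261.7]
0.010586759674520238 30.116188377141953 [-3.69856892  2.03145979 -2.54748385] [ 0.57411815  0.5963383  -0.04408007]
```

Tracking well, forces are small. Continue.

send_rows:
  targets: "0 1.24 0.31 0 1; 0 1.22 0.38 0 1; 0 1.19 0.45 0 1; 0 1.17 0.52 0 1; 0 1.14 0.58 0 1"

```text
time: 11.4
eef_pos: [0.5962, -0.0146, 0.2384]
eef_rot: [0.993, -0.114, -0.002, -0.0]
wrist_force: [-4.0, 2.9, -5.9]
gripper_width: 0.0102
finger_force: 30.6
```

send_rows:
  targets: "0 1.1 0.65 0 1; 0 1.06 0.71 0 1; 0 1.02 0.77 0 1; 0 0.98 0.82 0 1; 0 0.93 0.88 0 1"

```text
time: 11.9
eef_pos: [0.5845, -0.0634, 0.1996]
eef_rot: [0.993, -0.114, -0.002, -0.001]
wrist_force: [-1.4, 6.0, -7.0]
gripper_width: 0.0101
finger_force: 30.1
```

send_rows:
  targets: "0 0 0 0 1; 0 0 0 0 1; 0 0 0 0 1; 0 0 0 0 1; 0 0 0 0 1"

```text
time: 12.4
eef_pos: [0.5847, -0.0625, 0.2005]
eef_rot: [0.993, -0.114, -0.002, -0.001]
wrist_force: [-4.8, 6.2, -6.9]
gripper_width: 0.0102
finger_force: 30.2
```

```bash
python3 - <<'E'
from h import *; from bench import state,viewer
s=state();J=np.load('J2.npy');q=.785;go(s,J,(40,90-225*np.cos(q),34+6+225*np.sin(q)));print(s['gripper_width'],s['finger_force'],s['wrist_force'],s['joint_vel'].round(4),s['time'])
p=R.from_euler('z',-J[2]).apply(s['eef_pos']-np.array([J[0],J[1],0]))*1000
print('q est',np.arctan2(p[2]-6-34,90-p[1]),np.arctan2(p[2]-9-34,90-p[1]),np.hypot(p[2]-40,90-p[1]))
a=viewer.camera('wrist');b=viewer.camera('side')[:,:][100:400,180:480]
S=viewer.camera_info('side')
for qq in (.65,.785,.92): print(qq,((proj(place(J,np.array([[-15,90-225*np.cos(qq),34+225*np.sin(qq)],[95,90-225*np.cos(qq),34+225*np.sin(qq)]])/1e3),cam_fixed(S),S)-[180,100])*2).round(0).tolist())
cv2.imwrite('pics/s5.png',cv2.resize(b,None,fx=2,fy=2,interpolation=cv2.INTER_CUBIC)[:,:,::-1]);cv2.imwrite('pics/w5.png',a[:,:,::-1])
E
```

```text
tool delta cm [0.11 0.15 0.15] turn for y||jigx -1.569 y||jigy 0.002 now in jig [ 38.9 -67.6 200.5]
0.010159122621840483 30.20625346689485 [-4.80566741  6.20939596 -6.87715768] [ 0.0022 -0.0009 -0.0002 -0.0003 -0.0017 -0.0022] 12.4
q est 0.7944319425025097 0.7849985507296393 224.96673592655677
0.65 [[302.0, 214.0], [380.0, 199.0]]
0.785 [[297.0, 191.0], [374.0, 177.0]]
0.92 [[291.0, 169.0], [368.0, 156.0]]
```

View pics/s5.png

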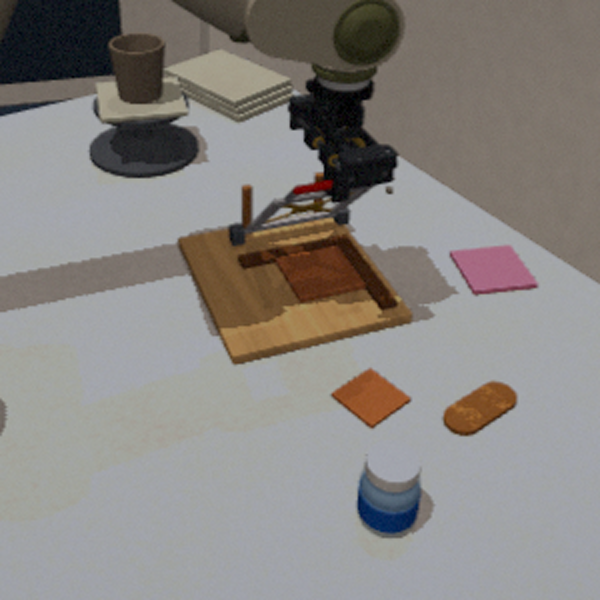

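View pics/w5.png

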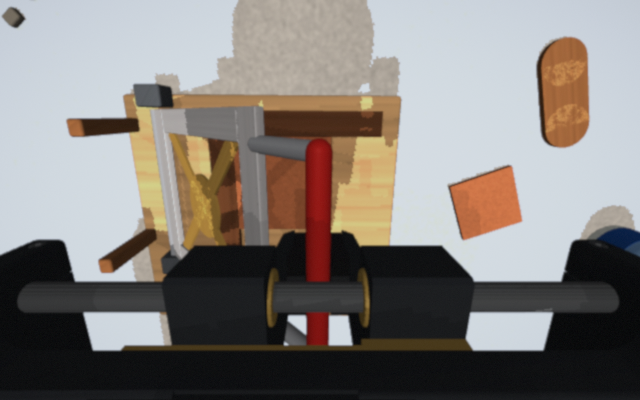

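The side view puts the bar's left end at (296,191), where 0.785 rad predicts (297,191). The bar is held in the pinch, the tile is home and the bystanders are untouched.

```bash
python3 -c "
from bench import bot;print(bot.sign_off())"
```

```text
the job is handed in; nothing more can be done
None
```

I pushed the tile home against both fence strips and handed the job in with the stencil held by its red bar at about 45 degrees (0.785–0.794 rad by my estimate); the jar, rib and pot were not touched, and no verdict came back.

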